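# Zero the rack tally by the sink

### The arm

A 6-joint arm with a two-finger parallel gripper is mounted at the origin on the work surface. World frame = base frame: x ahead of the robot, y to its left, z up, the work surface at z = 0. Lengths are in m, angles in degrees, forces in N, time in s.
With the tool pointing down it reaches from about 0.35 to 0.775 m from the base axis. Payload 5.5 kg.
Tool frame: the origin (TCP) lies midway between the tips of the shut fingers; the grasp point (between the pads) lies 19 mm behind it; z points along the fingers, y is the line along which they close (so a half turn about z gives the same grasp; the last joint's range is limited). The gripper opens to 85 mm and grips with 20 to 120 N. Pads are 22 mm wide; open, the fingers measure 114 mm over their backs; the gripper's body (76 mm by 85 mm) begins 54 mm behind the grasp point. The pads swing forward as they close: fully open they stand 13 mm farther back than shut.
Start: joints at [60.47, 17.945, 2.641, 74.691, 0, 82.002], TCP at [0.211, 0.535, 0.231] pointing down, gripper open.
Joint ranges: [-158.12, 158.12], [-49.38, 96.58], [-58.88, 72.47], [-126.05, 133.96], [-84.25, 85.87], [-180, 180]. Speed limits (degrees/s): [147.25, 147.25, 180, 180, 180, 180].

### API

Orientations are given as [roll, pitch, yaw] about the fixed x, y, z axes, in that order (R = Rz(yaw) Ry(pitch) Rx(roll)).
In Python, from bench import manip gives the robot as it stands. The module is installed in compiled form; this text tells all that it offers.
- The arm moves only by the shell command python3 -m creep 'ROWS' [FORCE]. ROWS is JSON, a list of rows, each a list of 5 numbers: the closure, from 0 (fully open) to 1 (shut), then the shift along the world's x, y, z in m, then the turn about the world's z in degrees. In form: [[fingers, x, y, z, roll], ...]. A call has 1 to 20 rows; each row is the pose to reach, as a shift and turn from the pose commanded when the call began; what a row does not reach only later rows make up. A row lasts 1/8 s, in which the tool goes at most 62.5 mm and 10.7 degrees, less where a joint would pass 70% of its speed; a pose out of reach is approached as far as the arm can. A call with a gripper value outside its range is refused whole. The fingers move at their own pace and stop on an object; FORCE is the grip in N (left out, the last holds). Time passes only in rows, so rows that repeat a pose let the fingers close. It gives the time, the measured TCP pose, the force, the opening and the grip force at its end, in the units of the state.
- manip.get_state(): the state, without advancing time (a new reading comes with each control period).
- manip.read_camera(name): name is "side" or "top" or "wrist"; returns the picture (480x640x3 uint8, red, green, blue); there is no depth.
- manip.camera_info(name): a dict with "fx", "fy", "cx", "cy" (pixels), "k1" (the pictures are not rectified: a ray, as slopes to the right and down, at radius r is drawn at 1 + k1 r^2 times it, then the intrinsics apply), "eye" and "attitude" of the camera in the world; the wrist camera has in their place "mount" (4x4, takes a point from camera to tool coordinates, whose origin is the TCP and whose axes are the flange's). Camera axes: x right, y down, z forward; pixel columns grow to the right and rows downward; lengths in m; the calibration is good to about 2 mm. A picture is of the moment at which its call begins: read the wrist's pose just before it. camera_info takes no time and is no camera call.
- manip.finish_job(): hands the job in; it is judged then, once.
The state is a dict: "clock": time; "joint_pos": joint angles; "qvel": joint speeds; "tau": joint torques, N m; "ee_pos": TCP position; "tool_rot": TCP orientation; "contact_force": force on the tool from outside, world axes, zero at the start; "wrist_torque": the same for the moment, N m; "gripper_width": opening from 0.0 (shut) to 1.0 (fully open); "gripper_force": force on a finger pad.
Only numpy, scipy, OpenCV 4.12 (cv2) and the standard library are available. Lean on these libraries where they do the work, as an engineer would, in place of code of your own. Each camera call takes 0.05 s, during which the arm holds its last target. There are 200 camera calls.

### The job

The rack count is written down, so zero the tally: flick its star wheel anticlockwise (seen from above), fin by fin with a fingertip, until the fin with the round post clicks home at the pointer, and never let it run past. Then press the round push button on the same counter right down and let it spring back. Only touch the counter: do not pinch, strike, lift or shove it, do not press the button earlier, and leave everything else around it where it is.

Things in the scene. Friction and masses are not known exactly. Their poses are not given: they have to be found in the camera images.
- tally: Rack-tally counter: a grey and steel slab 170 mm (its x, from -77 to +93 mm) by 250 mm (its y) with its top face 25 mm above the worktop; loose, 1.3 to 2 kg, it slides if pushed sideways with more than roughly 7 N. Origin: on its underside, amid its length; x points to the pointer's side, y to the wheel's end, z up. The star wheel turns about an upright axis at x 0, y +45 mm; the push button stands at x 0, y -88 mm.
- wheel_axis (a point): On the star wheel's upright axis, 43 mm above the worktop, at mid height of the fins; its axes are the tally's. The aluminium wheel has a hub of 36 mm radius (from 35 to 51 mm above the worktop) and eight equal upright fins, 45 degrees apart, reaching out to 64 mm radius; each fin is 7 mm thick and stands from 33 to 53 mm above the worktop, so a fingertip fits between two fins (about 36 mm free at 55 mm radius). Below the fins lies the slab's top, at 25 mm.
- post (a point): Top centre of the round post, 12 mm thick, that stands on one of the eight fins only, 54 mm from the wheel's axis; its top is 71 mm above the worktop. This is the marked fin.
- pointer (a point): Tip of the upright steel wedge fixed on the slab just beyond the wheel, 78 mm from the wheel's axis on the tally's +x side, its top 50 mm above the worktop. It points at the wheel's axis.
- wheel (a joint): Angle of the star wheel about its upright axis, rad; grows as it turns anticlockwise seen from above; 0 = the fin with the post exactly at the pointer. It rests at clicks of 45 degrees (0.785 rad): a spring pawl draws it to the nearer click when let go, so a fin pushed about 23 degrees beyond its rest goes on to the next click by itself. Turning it takes about 1 to 3 N at a fin. It starts two to five clicks short of 0 (between about -3.93 and -1.57).
- plunger (a joint): Travel of the push button, m: 0 up, 0.006 fully down; it springs back. About 5 N presses it fully down.
- plunger_top (a point): Centre of the top of the round push button, 28 mm across, about 46 mm above the worktop, on the slab's other end, 133 mm from the wheel's axis; pressed straight down.
- colander: Bystander: steel colander, about 210 mm across (260 mm over its two loop handles) and 95 mm high. Origin at the centre of its underside (lower face as it stands).
- bowl: Bystander: upturned white ceramic bowl, 140 mm across and 64 mm high. Origin at the centre of its underside (lower face as it stands).
- spice_tray: Bystander: small aluminium tray, 100 mm (x) by 160 mm (y) by 20 mm high. Origin at the centre of its underside (lower face as it stands).
- spice1: Bystander: amber glass spice bottle, 42 mm across and 95 mm high, standing in the tray. Origin at the centre of its underside (lower face as it stands).
- spice2: Bystander: clear glass spice bottle, 42 mm across and 95 mm high, standing in the tray. Origin at the centre of its underside (lower face as it stands).
- spatula: Bystander: wooden spatula, 260 mm long and up to 20 mm high, lying flat on the worktop along its own x axis. Origin at the middle of its length.
- tumbler: Bystander: steel tumbler, 60 mm across and 75 mm high, standing 35 to 50 mm clear of the slab's end beside the wheel. Origin at the centre of its underside (lower face as it stands).

How it is judged (in metres and radians):
On the way, in this order (a step that is already met when the one before it is completed fails the run):
1. the fin with the post has clicked home at the pointer, button still up (value of joint wheel between -0.13 and 0.13 rad and value of joint plunger below 0.0015 m), for 0.2 s.
2. then the button is pressed down, the wheel still at the pointer (value of joint wheel between -0.13 and 0.13 rad and value of joint plunger above 0.0042 m), for 0.05 s.
At the end, for the whole second after the job is handed in: The marked fin rests at the pointer (wheel within 0.13 rad of 0), the button is up again, the counter stands flat and at rest within 20 mm of where it was, and every bystander is within 30 mm of where it was (all of step 1 and velocity of joint wheel between -0.1 and 0.1 rad/s and distance of tally from where it was at the start of the episode below 0.02 m and angle between tally's own z axis and vertical below 0.05 rad and linear speed of tally below 0.02 m/s and not (distance of colander from where it was at the start of the episode above 0.03 m) and not (distance of bowl from where it was at the start of the episode above 0.03 m) and not (distance of spice_tray from where it was at the start of the episode above 0.03 m) and not (distance of spice1 from where it was at the start of the episode above 0.03 m) and not (distance of spice2 from where it was at the start of the episode above 0.03 m) and not (distance of spatula from where it was at the start of the episode above 0.03 m) and not (distance of tumbler from where it was at the start of the episode above 0.03 m)); the robot touches nothing.
It fails at once if the wheel runs past the pointer (more than 0.45 rad beyond), or is turned round the wrong way (beyond -4.8 rad) (value of joint wheel above 0.45 rad or value of joint wheel below -4.8 rad).
It fails at once if the button is pressed (over 3 mm) before the marked fin is at the pointer (value of joint plunger above 0.003 m and value of joint wheel below -0.4 rad).
It fails at once if the counter is shoved more than 20 mm or lifted (distance of tally from where it was at the start of the episode above 0.02 m or height (world z) of tally above 0.006 m or angle between tally's own z axis and vertical above 0.1 rad).
It fails at once if the counter is struck or pinched hard (over 30 N) (contact force between the fingers and tally above 30 N).
It fails at once if a bystander is lifted, or moved more than 30 mm (distance of any of colander, bowl, spice_tray, spice1, spice2, spatula, tumbler from where it was at the start of the episode above 0.03 m or height (world z) of any of colander, bowl, spice_tray, spice1, spice2, spatula, tumbler above 0.025 m).
It also fails if it takes over 72 s, if anything falls off the work surface, if the arm or the gripper's body presses on something with over 40 N, if the wrist force passes 120 N, or if a joint passes its speed limit or range.

## Working session

There is one attempt and no reset: what is moved stays moved. The work goes in short steps, Python scripts to look and compute and a shell command to move; the robot and the scene stay as the last step left them, time stands still between calls to the robot, and variables do not carry over. Pictures are saved under pics/ and viewed, at most 10 in all, crops included, and the job is handed in when it is done.

```bash
mkdir -p pics; cat > h.py <<'E'
import numpy as np, cv2
from bench import manip
from scipy.spatial.transform import Rotation as R
def cam(n):
    i=manip.camera_info(n)
    if 'mount' in i:
        s=manip.get_state(); T=np.eye(4); T[:3,:3]=R.from_euler('xyz',s['tool_rot'],degrees=True).as_matrix(); T[:3,3]=s['ee_pos']; T=T@np.array(i['mount']); return i,T[:3,:3],T[:3,3]
    a=np.array(i['attitude']); 
    A=a if a.shape==(3,3) else R.from_euler('xyz',a,degrees=True).as_matrix()
    return i,A,np.array(i['eye'])
def ray(c,u,v):
    i,A,e=c; K=np.array([[i['fx'],0,i['cx']],[0,i['fy'],i['cy']],[0,0,1.]])
    d=np.array([(u-i['cx'])/i['fx'],(v-i['cy'])/i['fy']]); s=d.copy()
    for _ in range(20): s=d/(1+i['k1']*(s@s))
    return e,A@np.array([s[0],s[1],1])
def onz(c,u,v,z):
    e,d=ray(c,u,v); return e+d*(z-e[2])/d[2]
def shot(n,f):
    c=cam(n); im=manip.read_camera(n); cv2.imwrite('pics/'+f,im[:,:,::-1]); return c
E
python3 - <<'E'
from h import *
for n in('top','side'): print(manip.camera_info(n)); shot(n,n+'1.png')
print(manip.camera_info('wrist')); print(manip.get_state())
E
```

```text
{'fx': 503.68999421931335, 'fy': 503.68999421931335, 'cx': 322.4343554196217, 'cy': 235.16456535431917, 'k1': -0.09142048351419975, 'eye': array([3.98810408e-01, 3.50677096e-04, 1.44646959e+00]), 'attitude': array([-176.7804045 ,   -0.2201288 ,  -88.65193033])}
{'fx': 437.13051113212504, 'fy': 437.13051113212504, 'cx': 321.5956325291499, 'cy': 233.8652157482025, 'k1': -0.08972840024169258, 'eye': array([ 0.46262748, -0.84661804,  0.76546873]), 'attitude': array([-130.27671668,    1.07099287,   -1.15668216])}
{'fx': 354.20711855643634, 'fy': 354.20711855643634, 'cx': 322.22542244093484, 'cy': 243.4189773410461, 'k1': -0.04833647273815604, 'mount': array([[-5.02748136e-04, -9.47395600e-01, -3.20064562e-01,
         8.25132780e-02],
       [ 9.99999773e-01, -6.19805087e-04,  2.63861109e-04,
        -2.19829677e-04],
       [-4.48358497e-04, -3.20064356e-01,  9.47395697e-01,
        -1.43008409e-01],
       [ 0.00000000e+00,  0.00000000e+00,  0.00000000e+00,
         1.00000000e+00]])}
{'clock': 0.1, 'joint_pos': array([ 6.04706360e+01,  1.79864170e+01,  2.58573467e+00,  7.46889477e+01,
       -3.03663223e-05,  8.20027233e+01]), 'qvel': array([-0.04668968,  0.00136682,  0.10980431, -0.06837593,  0.04493636,
        0.0898466 ]), 'tau': array([ 2.27719371e-03, -4.81724489e+01,  2.99244547e+01,  1.27287424e-02,
       -1.10784531e-04, -2.44362457e-05]), 'ee_pos': array([0.21082504, 0.53450124, 0.23051491]), 'tool_rot': array([-1.79911237e+02, -1.24397960e-02,  1.58467903e+02]), 'contact_force': array([ 0.40199518,  0.23365529, -0.45286703]), 'wrist_torque': array([-0.05682829,  0.02292829, -0.01436132]), 'gripper_force': 0.0, 'gripper_width': 1.0008528498849345}
```

View pics/top1.png

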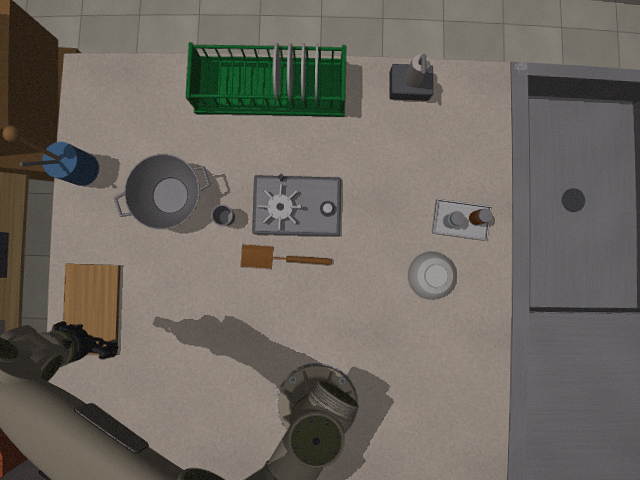

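View pics/side1.png

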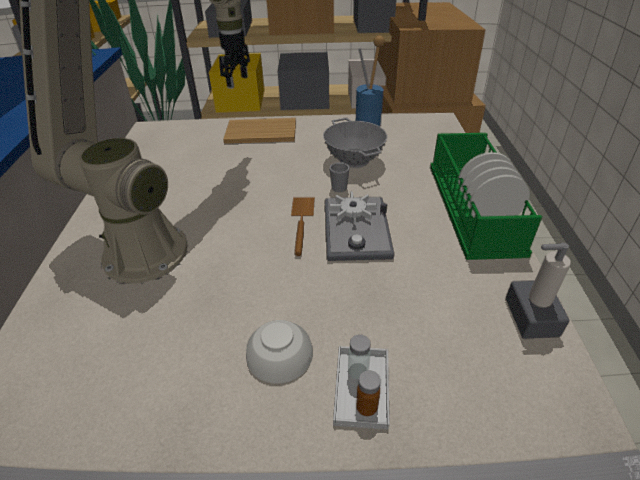

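The top view shows the tally with its wheel hub at (280,206), pointer near (281,178) and button at (327,209). The tumbler is at (224,215) and the spatula lies below the slab. I'll zoom in to find the post.

```bash
python3 - <<'E'
from h import *
im=cv2.imread('pics/top1.png')[165:250,205:355]
a=cv2.resize(im,None,fx=5,fy=5,interpolation=cv2.INTER_CUBIC)
im=cv2.imread('pics/side1.png')[185:265,315:405]
cv2.imwrite('pics/z1.png',a)
c=cam('top')
for n,u,v,z in[('hub',280.5,206.5,.051),('ptr',281,177,.05),('btn',327.5,208.5,.046),('tumbler',223,213,.075)]: print(n,onz(c,u,v,z))
for u,v in[(255,176),(340,176),(342,235),(254,235)]: print(onz(c,u,v,.025))
E
```

```text
hub [0.55458931 0.11549557 0.051     ]
ptr [0.63775033 0.11662879 0.05      ]
btn [ 0.55262877 -0.01556912  0.046     ]
tumbler [0.53044642 0.27092487 0.075     ]
[0.64328544 0.19303812 0.025     ]
[ 0.64888874 -0.04929866  0.025     ]
[ 0.48065688 -0.05852283  0.025     ]
[0.47474575 0.1903963  0.025     ]
```

View pics/z1.png

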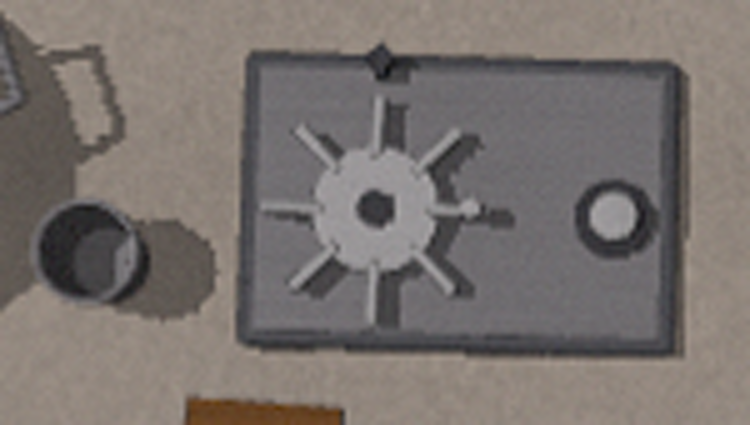

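The post is on the -y fin, so the wheel is at about -90°, two clicks short. Tally yaw is about +1.3°. I'll move above the rear-left gap with the fingers shut.

```bash
python3 -m creep '[[1,0.06,-0.09,0,-9],[1,0.09,-0.14,0,-15],[1,0.12,-0.19,0,-22],[1,0.15,-0.24,0,-28],[1,0.18,-0.29,0,-34],[1,0.21,-0.34,0,-40],[1,0.24,-0.38,0,-44.5],[1,0.27,-0.42,0,-44.5],[1,0.288,-0.443,0,-44.5],[1,0.288,-0.443,0,-44.5],[1,0.288,-0.443,0,-44.5],[1,0.288,-0.443,0,-44.5]]'
python3 - <<'E'
from h import *
c=shot('wrist','w1.png'); s=manip.get_state(); print(s['ee_pos'],s['tool_rot'],s['joint_pos'],s['gripper_width'])
np.savez('w1.npz',A=c[1],e=c[2])
E
```

```text
clock: 1.6
ee_pos: [0.4982, 0.093, 0.2313]
tool_rot: [-180.0, -0.0, 114.1]
contact_force: [-0.0, 0.7, 0.4]
gripper_width: 0.004
gripper_force: 0.0
[0.4983049  0.09297142 0.23138882] [-1.79995050e+02 -9.50592701e-03  1.14076028e+02] [ 1.48391106e+00  1.03905460e+01 -7.24961437e+00  7.23680620e+01
  6.87467170e-03  6.74078822e+01] -0.0006915008161616207
```

View pics/w1.png

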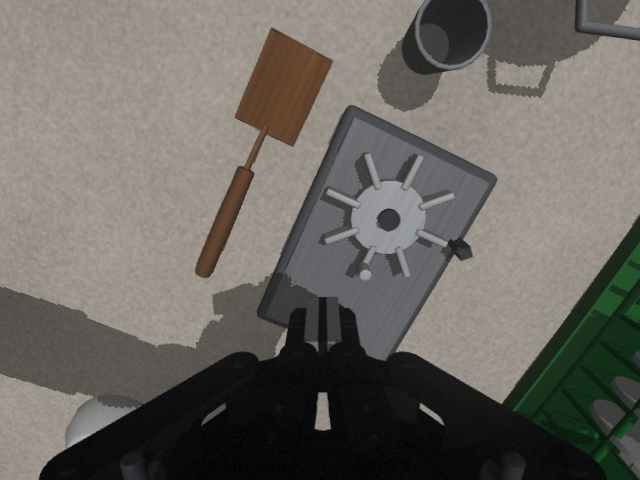

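The wrist view shows the hub at (389,219), the post at (365,274), the pointer near (455,246) and slab corners at (349,107) and (496,179). The shut fingertips are at (327,298).

```bash
python3 - <<'E'
from h import *
w=np.load('w1.npz'); c=(manip.camera_info('wrist'),w['A'],w['e'])
im=cv2.imread('pics/w1.png')
g=cv2.cvtColor(im,cv2.COLOR_BGR2GRAY)[205:235,374:404]; m=(g<90).astype(np.uint8); n,l,st,ce=cv2.connectedComponentsWithStats(m); k=1+np.argmax(st[1:,4]); print('bore',ce[k]+[374,205],st[k])
u,v=ce[k]+[374,205]
h=onz(c,u,v,.051);print('hub',h)
for n,u,v,z in[('post',365,273.5,.071),('ptr',451,244,.05),('c1',349,107,.025),('c2',496,179,.025),('c3',258,314,.025),('tip',327,298,.231)]:
    p=onz(c,u,v,z);d=p-h;print(n,p,np.hypot(*d[:2]),np.degrees(np.arctan2(d[1],d[0])))
E
```

```text
bore [388.1675 219.365 ] [  3   3  23  23 400]
hub [0.55596781 0.1157216  0.051     ]
post [0.55457346 0.06388036 0.071     ] 0.051859987058336894 -91.54069356077308
ptr [0.62374963 0.11869681 0.05      ] 0.06784708305989874 2.5133236044252785
c1 [0.48076268 0.19256111 0.025     ] 0.10751800801613205 134.3841303153113
c2 [0.6426622  0.19251662 0.025     ] 0.11581620131352512 41.534941042013266
c3 [ 0.48075884 -0.04494836  0.025     ] 0.17740130886277697 -115.08410935179882
tip [0.49666727 0.10101055 0.231     ] 0.061098029990839756 -166.06754839902607
```

```bash
python3 -m creep '[[1,0.002,0.001,-0.04,-1.5],[1,0.002,0.001,-0.08,-1.5],[1,0.002,0.001,-0.12,-1.5],[1,0.002,0.001,-0.145,-1.5],[1,0.002,0.001,-0.155,-1.5],[1,0.002,0.001,-0.163,-1.5],[1,0.002,0.001,-0.163,-1.5],[1,0.002,0.001,-0.163,-1.5]]'
python3 - <<'E'
from h import *
c=shot('wrist','w2.png')
E
```

```text
clock: 2.65
ee_pos: [0.5018, 0.093, 0.0693]
tool_rot: [179.9, 0.0, 112.5]
contact_force: [0.0, -0.6, 0.3]
gripper_width: -0.0
gripper_force: 0.0
```

View pics/w2.png

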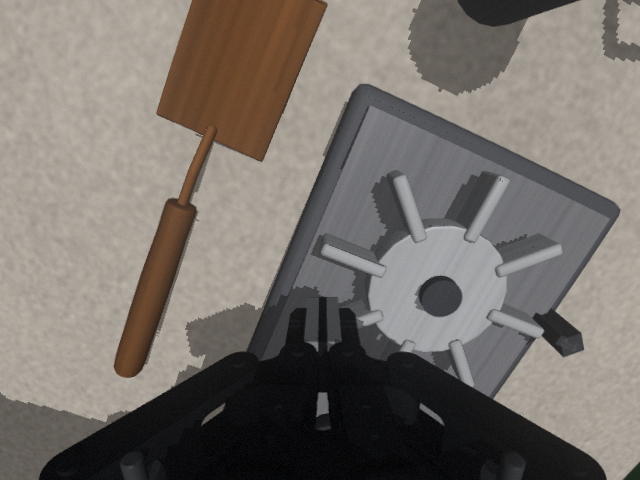

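The shut tip at (325,298) lies between the 180° fin, (322,247) to (385,272), and the -135° fin at (370,318). I'll lower it into the gap.

```bash
python3 -m creep '[[1,0,0,-0.008,0],[1,0,0,-0.013,0],[1,0,0,-0.018,0],[1,0,0,-0.024,0],[1,0,0,-0.030,0],[1,0,0,-0.030,0]]'
python3 - <<'E'
import numpy as np
h=np.array([.555,.1155]);p0=np.array([.5018,.093]);r=.058
for t in range(0,91,3):
    a=np.radians(-157.5+t); print(t,np.round(h+r*np.array([np.cos(a),np.sin(a)])-p0,4))
E
```

```text
clock: 3.45
ee_pos: [0.5005, 0.0929, 0.0377]
tool_rot: [-179.9, -0.0, 112.5]
contact_force: [-0.2, -0.2, 0.8]
gripper_width: 0.002
gripper_force: 0.0
0 [-0.0004  0.0003]
3 [ 0.0009 -0.0025]
6 [ 0.0022 -0.0052]
9 [ 0.0037 -0.0078]
12 [ 0.0054 -0.0104]
15 [ 0.0072 -0.0128]
18 [ 0.0091 -0.0152]
21 [ 0.0111 -0.0174]
24 [ 0.0133 -0.0196]
27 [ 0.0155 -0.0216]
30 [ 0.0179 -0.0235]
33 [ 0.0203 -0.0253]
36 [ 0.0229 -0.027 ]
39 [ 0.0255 -0.0285]
42 [ 0.0282 -0.0298]
45 [ 0.031  -0.0311]
48 [ 0.0338 -0.0322]
51 [ 0.0367 -0.0331]
54 [ 0.0397 -0.0339]
57 [ 0.0426 -0.0345]
60 [ 0.0456 -0.035 ]
63 [ 0.0486 -0.0353]
66 [ 0.0517 -0.0355]
69 [ 0.0547 -0.0355]
72 [ 0.0578 -0.0353]
75 [ 0.0608 -0.035 ]
78 [ 0.0638 -0.0345]
81 [ 0.0667 -0.0339]
84 [ 0.0697 -0.0331]
87 [ 0.0726 -0.0322]
90 [ 0.0754 -0.0311]
```

```bash
python3 -m creep '[[1,0.001,-0.0025,0,3],[1,0.002,-0.005,0,6],[1,0.0035,-0.008,0,9],[1,0.0055,-0.0105,0,12],[1,0.007,-0.013,0,15],[1,0.009,-0.015,0,18],[1,0.011,-0.0175,0,21]]'
```

```text
clock: 4.32
ee_pos: [0.5118, 0.0757, 0.0384]
tool_rot: [180.0, -0.0, 133.6]
contact_force: [-0.4, 1.5, 1.0]
gripper_width: -0.0
gripper_force: 0.6
```

```bash
python3 -m creep '[[1,0.002,-0.002,0,3],[1,0.0045,-0.004,0,6],[1,0.007,-0.006,0,9],[1,0.009,-0.008,0,12],[1,0.012,-0.0095,0,15],[1,0.0145,-0.011,0,18],[1,0.017,-0.0125,0,21],[1,0.020,-0.0135,0,24],[1,0.020,-0.0135,0,24],[1,0.020,-0.0135,0,24],[1,0.020,-0.0135,0,24]]'
python3 - <<'E'
from h import *
c=shot('wrist','w3.png');shot('top','t3.png'); shot('side','s3.png')
a=cv2.imread('pics/w3.png');b=cv2.resize(cv2.imread('pics/t3.png')[165:250,230:355],None,fx=3,fy=3)
o=np.zeros((480,800,3),np.uint8);w=cv2.resize(a,(420,315));o[:315,:420]=w;o[:255,425:800]=b
o[320:480,425:605]=cv2.resize(cv2.imread('pics/s3.png')[185:265,315:405],None,fx=2,fy=2)
cv2.imwrite('pics/m3.png',o)
E
```

```text
clock: 5.7
ee_pos: [0.5319, 0.062, 0.0383]
tool_rot: [180.0, -0.0, 157.4]
contact_force: [-0.7, 0.4, -0.1]
gripper_width: 0.0
gripper_force: 0.0
```

View pics/m3.png

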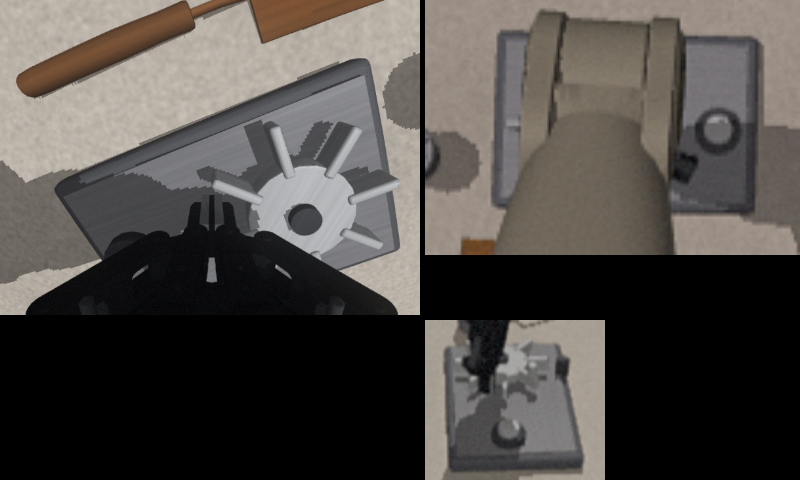

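The wheel followed: the tip is again centred in a gap, the fins rest on a click and the contact force is about 0. Now the second click.

```bash
python3 -m creep '[[1,0.003,-0.001,0,3],[1,0.0055,-0.002,0,6],[1,0.0085,-0.003,0,9],[1,0.0115,-0.0035,0,12],[1,0.0145,-0.004,0,15],[1,0.0175,-0.004,0,18],[1,0.0205,-0.0045,0,21],[1,0.0235,-0.0045,0,24],[1,0.027,-0.004,0,27],[1,0.030,-0.004,0,30],[1,0.033,-0.0035,0,33],[1,0.0355,-0.003,0,36],[1,0.0385,-0.002,0,39],[1,0.0415,-0.001,0,42],[1,0.0445,0,0,45],[1,0.0445,0,0,45],[1,0.0445,0,0,45],[1,0.0445,0,0,45]]'
python3 - <<'E'
from h import *
c=shot('wrist','w4.png')
E
```

```text
clock: 8.1
ee_pos: [0.5764, 0.0619, 0.0383]
tool_rot: [180.0, -0.0, -157.6]
contact_force: [1.4, -1.0, -0.7]
gripper_width: 0.001
gripper_force: 0.0
```

View pics/w4.png

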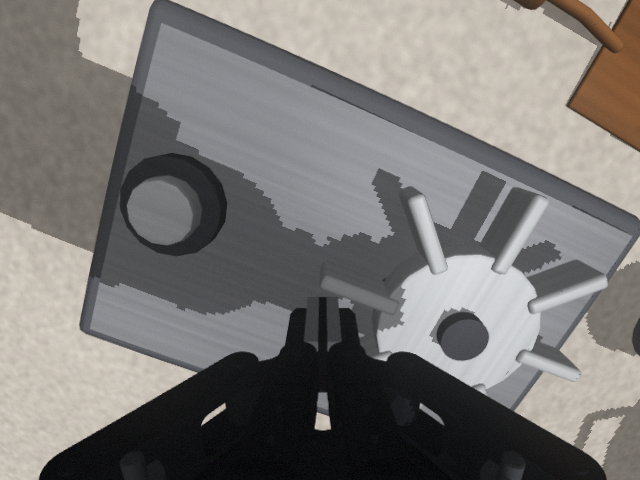

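The tip sits mid-gap, with the button at left (165,210) and the wheel at rest. Next I lift straight up and check.

```bash
python3 -m creep '[[1,0,0,0.01,0],[1,0,0,0.02,0],[1,0,0,0.04,0],[1,0,0,0.08,0],[1,0,0,0.12,0],[1,-0.01,-0.05,0.12,0],[1,-0.02,-0.08,0.12,0],[1,-0.02,-0.08,0.12,0],[1,-0.02,-0.08,0.12,0]]'
python3 - <<'E'
from h import *
c=shot('wrist','w5.png');np.savez('w5.npz',A=c[1],e=c[2])
E
```

```text
clock: 9.28
ee_pos: [0.5569, -0.0178, 0.1589]
tool_rot: [-180.0, 0.1, -157.5]
contact_force: [-0.3, 0.2, 0.9]
gripper_width: 0.003
gripper_force: 0.0
```

View pics/w5.png

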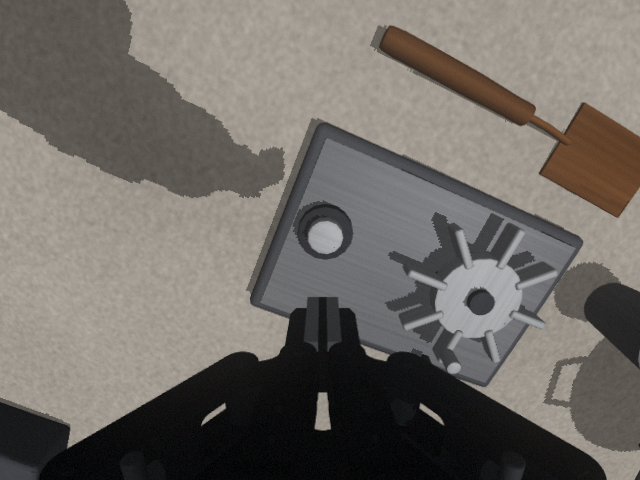

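The post, at (453,367), is now on the pointer side and the button's top is at (325,238). I'll check both numerically.

```bash
python3 - <<'E'
from h import *
w=np.load('w5.npz'); c=(manip.camera_info('wrist'),w['A'],w['e'])
h=onz(c,481,300.5,.051)
for n,u,v,z in[('hub',481,300.5,.051),('post',453,367,.071),('btn',325.5,238,.046),('cor',256,303,.025),('cor2',581,241,.025)]:
    p=onz(c,u,v,z);d=p-h;print(n,p,np.hypot(*d[:2]),np.degrees(np.arctan2(d[1],d[0])))
E
```

```text
hub [0.55518755 0.11892076 0.051     ] 0.0 0.0
post [0.60883375 0.11561071 0.071     ] 0.05374822192191363 -3.530753215856974
btn [ 0.5556797  -0.01569723  0.046     ] 0.13461888493605853 -89.7905343509784
cor [ 0.64048783 -0.04630641  0.025     ] 0.18594664519531817 -62.694473223314375
cor2 [0.48166653 0.1880246  0.025     ] 0.10089936429092888 136.77391759986818
```

The post is at the pointer, within measurement error, and the button is under the tool. Now I press it.

```bash
python3 -m creep '[[1,-0.001,0.001,-0.04,0],[1,-0.001,0.001,-0.08,0],[1,-0.001,0.001,-0.10,0],[1,-0.001,0.001,-0.106,0],[1,-0.001,0.001,-0.109,0],[1,-0.001,0.001,-0.111,0],[1,-0.001,0.001,-0.113,0],[1,-0.001,0.001,-0.115,0],[1,-0.001,0.001,-0.1165,0],[1,-0.001,0.001,-0.1165,0]]'
```

```text
clock: 10.58
ee_pos: [0.5564, -0.0171, 0.0424]
tool_rot: [-180.0, 0.1, -157.5]
contact_force: [1.9, 1.4, 4.6]
gripper_width: -0.004
gripper_force: 2.0
```

```bash
python3 -m creep '[[1,0,0,-0.001,0],[1,0,0,-0.002,0],[1,0,0,-0.003,0],[1,0,0,-0.003,0]]'
```

```text
clock: 11.08
ee_pos: [0.5565, -0.0171, 0.0408]
tool_rot: [-179.9, 0.1, -157.5]
contact_force: [-1.6, 2.5, 15.0]
gripper_width: -0.003
gripper_force: 8.3
```

At 15 N the button is bottomed. I'll release it and retreat.

```bash
python3 -m creep '[[1,0,0,0.003,0],[1,0,0,0.008,0],[1,0,0,0.03,0],[1,0,0,0.08,0],[1,0,0,0.13,0],[1,0,-0.06,0.15,0],[1,0,-0.12,0.15,0],[1,0,-0.18,0.15,0],[1,0,-0.24,0.15,0],[1,0,-0.24,0.15,0],[1,0,-0.24,0.15,0]]'
python3 - <<'E'
from h import *
c=shot('top','t6.png')
cv2.imwrite('pics/z6.png',cv2.resize(cv2.imread('pics/t6.png')[165:250,205:355],None,fx=5,fy=5,interpolation=cv2.INTER_CUBIC))
E
```

```text
clock: 12.45
ee_pos: [0.5543, -0.2567, 0.1876]
tool_rot: [179.8, -0.1, -157.6]
contact_force: [-0.1, 1.0, 0.0]
gripper_width: -0.003
gripper_force: 0.0
```

View pics/z6.png

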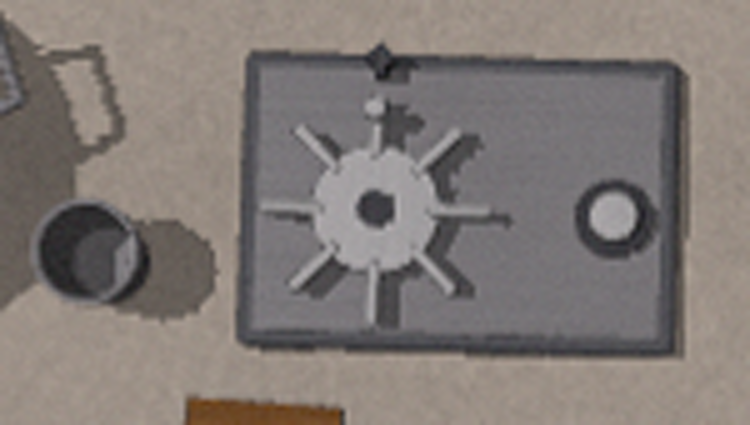

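The post at (375,105) points at the pointer (380,60), and the counter hasn't moved.

```bash
python3 -c "
from bench import manip
print(manip.finish_job())"
```

```text
the job is handed in; nothing more can be done
None
```

The job is handed in: the wheel went two clicks to put the post at the pointer, the button was pressed to its stop (15 N) and released, and the last picture shows the counter, tumbler and visible part of the spatula unmoved; no verdict came back.

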